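# Set up the vegetable slicer: dial, slide-out leg, cam lever

## Robot

A 6-joint arm with a two-finger parallel gripper is mounted at the origin on the work surface. World frame = base frame: x ahead of the robot, y to its left, z up, the work surface at z = 0. Lengths are in m, angles in degrees, forces in N, time in s.
With the tool pointing down it reaches from about 0.375 to 0.9 m from the base axis. Payload 3.1 kg.
Tool frame: the origin (TCP) lies at the very end of the fingers, on their centre line; the grasp point (between the pads) lies 19 mm behind it; z points along the fingers, y is the line along which they close (so a half turn about z gives the same grasp; the last joint's range is limited). The gripper opens to 87 mm and grips with 3 to 60 N. Pads are 19 mm wide; open, the fingers measure 117 mm over their backs; the gripper's body (75 mm by 190 mm) begins 51 mm behind the grasp point.
Start: joints at [53.027, 30.224, 82.088, -0, 67.689, -10.227], TCP at [0.281, 0.558, 0.19] pointing down, gripper open.
Joint ranges: [-176.69, 176.69], [-43.24, 126.21], [12.49, 139.97], [-82, 262], [0, 151.66], [-163.58, 163.58]. Speed limits (degrees/s): [159.86, 159.86, 180, 180, 180, 180].

## Interface

Orientations are given as a 3x3 rotation matrix whose columns are the frame's x, y, z axes.
In Python, from rig import * gives the robot as it stands.
- The arm moves only by the tool jog_arm, never from a script. Its arguments are lists of equal length, an entry for each row: "delta_pos": the shift along the world's x, y, z in cm, a list of three; "turn": the turn about the world's z in degrees; "grip": the closure, from 0 (fully open) to 1 (shut). In form: {"delta_pos": [[x, y, z], ...], "turn": [turn, ...], "grip": [grip, ...]}. A call has 1 to 12 rows; each row is the pose to reach, as a shift and turn from the pose commanded when the call began; what a row does not reach only later rows make up. A row lasts 1/8 s, in which the tool goes at most 62.5 mm and 10.7 degrees, less where a joint would pass 70% of its speed; a pose out of reach is approached as far as the arm can. A call with a gripper value outside its range is refused whole. The fingers move at their own pace and stop on an object; the grip force is fixed at half the most. Time passes only in rows, so rows that repeat a pose let the fingers close. It gives the time, the measured TCP pose, the force, the opening and the grip force at its end, in the units of the state.
- read_state(): the state, without advancing time (a new reading comes with each control period).
- capture(name): name is "side" or "top" or "wrist"; returns a dict with "color" (384x512x3 uint8, blue, green, red), "fovy" (degrees; the focal length in pixels is half the picture's height over the tangent of half this angle, whatever the lens; pixels are square), "cx", "cy" (the principal point, pixels), "k1" (the pictures are not rectified: a ray, as slopes to the right and down, at radius r is drawn at 1 + k1 r^2 times it, then the intrinsics apply), "camera_from_world" (4x4, takes a point from world to camera coordinates). Camera axes: x right, y up, looking along -z (the intrinsics and any distortion apply to the point x, -y, -z); pixel columns grow to the right and rows downward; lengths in m; the calibration is good to about 2 mm. A picture is of the moment at which its call begins. There is no depth.
- hand_in(): hands the job in; it is judged then, once.
The state is a dict: "time_s": time; "joint_positions": joint angles; "qvel": joint speeds; "tau": joint torques, N m; "position": TCP position; "tcp_rot": TCP orientation; "force": force on the tool from outside, world axes, zero at the start; "moment": the same for the moment, N m; "opening": opening from 0.0 (shut) to 1.0 (fully open); "grasp_force": force on a finger pad.
Only numpy, scipy, OpenCV 4.12 (cv2) and the standard library are available. Lean on these libraries where they do the work, as an engineer would, in place of code of your own. Each camera call takes 0.05 s, during which the arm holds its last target. There are 200 camera calls.

## Task

First turn the slicer's black dial until its white pointer points at the red tab on the dial ring. Then pull the spring-loaded leg out by its green crossbar, with the orange cam lever still open, until the yellow pointer lines up with the red clip on the ruler; hold it there and squeeze the lever shut against the leg's rib, fully home. Finish while holding: keep the leg at the clip and the lever shut in the gripper, do not let go, leave the dial as set, and do not disturb the bowl, jar and can.

Things in the scene. Friction and masses are not known exactly. Their poses are not given: they have to be found in the camera images.
- slicer: White and green vegetable slicer fixed to the counter by suction feet, 130 (its x) by 240 mm (its y), up to 52 mm high. Origin: middle of its underside, on the counter; z up. Dial on top near its +y end; the leg slides out of its -y end, along -y. A ruler, top 8 mm above the counter, runs along y beside the leg, 85 to 105 mm to the +x side of the leg's centre line. Yaw -0.3 to 0.2 rad.
- dial_grip (a point): Centre of the dial's grip bar, on its axis, 75.5 mm above the counter. The black upright bar is 50 mm long (this point's x), 14 mm wide (y), 30 mm high (60.5 to 90.5 mm above the counter), on a black disc of 60 mm diameter. A white line marks its +x half: +x is where the dial points. Friction (0.04 N m) keeps it where it is left.
- dial (a joint): Angle of the dial (rad), 0 to 2.2 with stops, growing clockwise seen from above; at 0 it points along the slicer's +x axis.
- dial_dot (a point): Small red tab on the dial's ring, 37 mm from the dial's axis, top 58 mm above the counter; fixed. Its x axis points from the dial's axis outward through the tab: the dial's x must end up along it. Always 0.5 to 1.6 rad clockwise from where the dial points at the start.
- leg (a joint): How far the leg is pulled out (m), 0 (home, as at the start) to 0.12. A spring pulls it back in with 3.5 to 5 N, friction 0.8 N; it never locks, so it slides back if let go.
- leg_grip (a point): Squeezing point on the leg, 45 mm above the counter, axes as the slicer's, moves with the leg: middle of the 16 mm thick (x) pack of rib and shut lever. The upright white rib spans x -8 to 0, y +50 to -12 mm from here, top 65 mm above the counter. Below is the leg's flat bar, 28 mm wide, top 20 mm above the counter; at y +29 to +51 mm a lever mount, 34 mm wide, 30 mm high.
- crossbar (a point): Middle of the inner face (towards the slicer) of the green crossbar, an upright plate across the leg's outer end; moves with the leg, axes as the slicer's, 12 mm in -y from the squeezing point. It spans x -58 to +58 mm, 12 mm thick, 18 to 68 mm above the counter. Open fingers let down on either side of rib and lever can push on this face towards -y to pull the leg out.
- lever_tip (a point): Tip of the orange cam lever, 50 mm above the counter. Lever: 8 mm thick, 38 to 62 mm above the counter, 48 mm from pivot to tip; its upright pivot is +4 mm in x, +40 mm in y from the squeezing point. Shut, it lies flat on the rib's +x face, tip 4 mm short of the crossbar; open, the tip swings out to +x (outermost corner up to 31 mm in x from the squeezing point).
- lever (a joint): Angle of the cam lever (rad): 0 shut against the rib, 0.5 fully open; starts at 0.42 to 0.5. Stays where it is left; about 2 N at the tip moves it.
- leg_pointer (a point): Free end of the yellow pointer at the crossbar's +x end, 21 mm above the counter; moves with the leg. It is +78 mm in x and -18 mm in y from the squeezing point.
- length_tab (a point): Red clip on the ruler (5 mm along the ruler, 18 mm in x, top 20 mm above the counter), fixed; this point is the middle of its edge nearest the leg. Axes as the slicer's. The leg is at its length when the pointer's y equals the clip's y in these axes (leg out 50 to 100 mm).
- bowl: Blue bowl, 120 mm across, 60 mm high, a bystander. Origin: centre of its underside.
- jar: Amber jar with a steel cap and pale label, 64 mm across, 110 mm high, a bystander. Origin: centre of its underside.
- can: Food can with a pale paper label and white top, 66 mm across, 100 mm high, a bystander. Origin: centre of its underside.

How it is judged (in metres and radians):
On the way, in this order (a step that is already met when the one before it is completed fails the run):
1. the dial points at its red tab (within 0.13 rad) (angle between the x axis of dial_grip and the x axis of dial_dot, either way round below 0.13 rad), for 0.3 s.
2. the leg is pulled out to the red clip (within 4 mm) with the lever still open (over 0.3 rad) (y of leg_pointer in the frame of length_tab between -0.004 and 0.004 m and value of joint lever above 0.3 rad), for 0.2 s.
3. the lever is squeezed shut (under 0.06 rad) with the leg at the clip (y of leg_pointer in the frame of length_tab between -0.004 and 0.004 m and value of joint lever below 0.06 rad), for 0.2 s.
At the end, for the whole second after the job is handed in: The dial points within 0.13 rad of its red tab; the yellow pointer is within 4 mm of the red clip along the ruler and at rest; the lever is shut (under 0.06 rad); the fingers still hold the leg (over 3 N) and press on the lever (over 1 N) (all of step 3 and angle between the x axis of dial_grip and the x axis of dial_dot, either way round below 0.13 rad and contact force between leg and the fingers above 3 N and contact force between lever and the fingers above 1 N and velocity of joint leg between -0.01 and 0.01 m/s); the arm keeps its last pose, push and grip.
It fails at once if the lever is pushed shut (under 0.2 rad) while the leg is not at the clip (over 8 mm off) (value of joint lever below 0.2 rad and not (y of leg_pointer in the frame of length_tab between -0.008 and 0.008 m)).
It fails at once if a bystander is moved more than 30 mm or tipped (distance of any of bowl, jar, can from where it was at the start of the episode above 0.03 m or angle between any of bowl, jar, can's own z axis and vertical above 0.4 rad).
It also fails if it takes over 48 s, if anything falls off the work surface, if the arm or the gripper's body presses on something with over 40 N, if the wrist force passes 120 N, or if a joint passes its speed limit or range.

## Working session

There is one attempt and no reset: what is moved stays moved. The work goes in short steps, Python scripts to look and compute and a tool call to move; the robot and the scene stay as the last step left them, time stands still between calls to the robot, and variables do not carry over. Pictures are saved under pics/ and viewed, at most 10 in all, crops included, and the job is handed in when it is done.

Besides the shell and the picture viewer there is one more tool, called after ">>>" by a JSON object that holds its "op" and its "data", one argument or row to a line. jog_arm: Moves the arm, as the interface text tells. Its arguments: {"type":"object","properties":{"delta_pos":{"type":"array"},"turn":{"type":"array"},"grip":{"type":"array"}},"required":["delta_pos","turn","grip"]}

```bash
mkdir -p pics; ls
cat > h.py <<'E'
from rig import *
import numpy as np, cv2
def ray(c,u,v):
    f=c["color"].shape[0]/2/np.tan(np.radians(c["fovy"])/2)
    K=np.array([[f,0,c["cx"]],[0,f,c["cy"]],[0,0,1.]])
    x,y=cv2.undistortPoints(np.array([[[u,v]]],float),K,np.array([c["k1"],0,0,0.]))[0,0]
    T=np.array(c["camera_from_world"]);R=T[:3,:3]
    return -R.T@T[:3,3], R.T@np.array([x,-y,-1.])
def onz(c,u,v,z):
    o,d=ray(c,u,v); return o+d*(z-o[2])/d[2]
def proj(c,p):
    f=c["color"].shape[0]/2/np.tan(np.radians(c["fovy"])/2)
    T=np.array(c["camera_from_world"]);q=T[:3,:3]@np.array(p)+T[:3,3]
    x,y=q[0]/-q[2],-q[1]/-q[2];s=1+c["k1"]*(x*x+y*y)
    return np.array([c["cx"]+f*x*s,c["cy"]+f*y*s])
E
python3 - <<'E'
from h import *
import pickle
cs={n:capture(n) for n in("top","side","wrist")}
pickle.dump(cs,open("c0.pkl","wb"))
for n,c in cs.items(): cv2.imwrite(f"pics/{n}0.png",c["color"]);print(n,c["fovy"],c["k1"],-np.array(c["camera_from_world"])[:3,:3].T@np.array(c["camera_from_world"])[:3,3])
print(read_state())
E
```

```text
pics
top 43.920062836289134 -0.14009252536349445 [ 0.36913777 -0.05813949  1.4353736 ]
side 55.92921440716931 -0.013554424187065841 [ 0.27701784 -0.51831376  0.78651218]
wrist 61.748351975059144 -0.016886252654309722 [0.22199674 0.58652881 0.38388034]
{'time_s': 0.15, 'joint_positions': array([ 5.30275162e+01,  3.02655655e+01,  8.21372061e+01, -1.10823849e-04,
        6.76896331e+01, -1.02276453e+01]), 'qvel': array([ 0.04074893, -0.17477877, -0.2934552 , -0.03740059,  0.01602102,
       -0.1049124 ]), 'tau': array([ 3.59546375e-04, -4.40430808e+01, -1.76843405e+01,  6.33426919e-02,
        5.53193036e-02, -9.64617220e-05]), 'position': array([0.28087778, 0.55766877, 0.18912184]), 'tcp_rot': array([[-8.93019680e-01,  4.50016570e-01, -9.68538862e-04],
       [ 4.50017522e-01,  8.93018794e-01, -1.28955488e-03],
       [ 2.84602342e-04, -1.58745735e-03, -9.99998699e-01]]), 'force': array([-0.51615366, -0.42257273, -0.07767676]), 'moment': array([0.00639903, 0.0046421 , 0.00281317]), 'grasp_force': 0.0, 'opening': 0.9949584954351965}
```

View pics/top0.png

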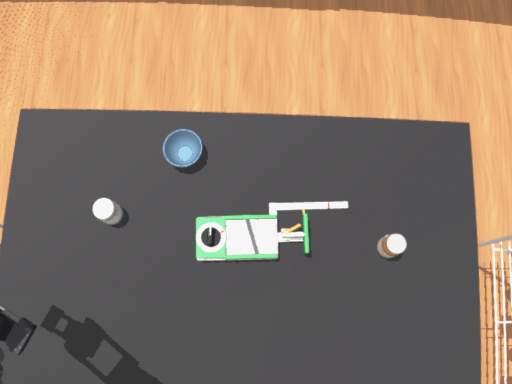

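View pics/side0.png

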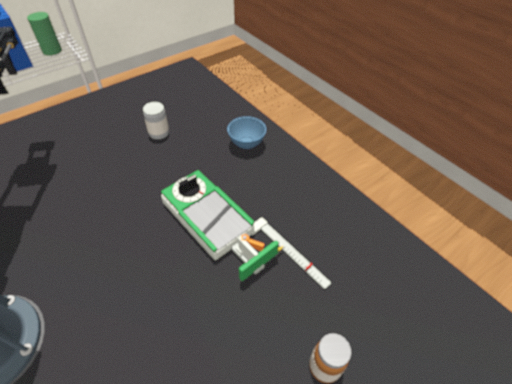

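The top view shows the slicer: dial at about (211,237), crossbar at about (306,233), ruler clip near (329,206). The bowl is at (183,150), the can at (108,212) and the jar at (392,245). The side view agrees. I'll enlarge the slicer.

Run:
```python
from h import *
import pickle
cs=pickle.load(open("c0.pkl","rb"))
t=cs["top"]["color"][190:270,190:350]; s=cs["side"]["color"][160:300,150:340]
a=cv2.resize(t,(800,400),interpolation=cv2.INTER_CUBIC)
cv2.imwrite("pics/topz.png",a)
c=cs["top"]
h=cv2.cvtColor(c["color"],cv2.COLOR_BGR2HSV)
def blobs(m,name,z,lim=3):
    n,l,st,ce=cv2.connectedComponentsWithStats(m.astype(np.uint8))
    for i in range(1,n):
        if st[i,4]>=lim and 185<ce[i][0]<355 and 190<ce[i][1]<275: print(name,st[i],ce[i].round(1),onz(c,*ce[i],z).round(4))
H,S,V=h[...,0],h[...,1],h[...,2]
blobs(((H<6)|(H>174))&(S>110)&(V>80),"red",.02,2)
g=(H>50)&(H<85)&(S>120)&(V>50)
blobs(g,"green",.068)
blobs((H>8)&(H<22)&(S>140)&(V>120),"orange",.062,2)
blobs((H>22)&(H<35)&(S>120)&(V>120),"yellow",.021,1)
print(proj(c,[.45,-.1,.05]))
# slicer orientation
n,l,st,ce=cv2.connectedComponentsWithStats(g.astype(np.uint8))
i=1+np.argmax(st[1:,4]);
for k in range(1,n):
    if st[k,4]>20:
        p=np.argwhere(l==k)[:,::-1]; w=np.array([onz(c,*q,.05)[:2] for q in p]).astype(np.float32); print(cv2.minAreaRect(w))
```

```text
red [328 204   1   3   3] [328. 205.] [ 0.6483 -0.2716  0.02  ]
green [242 215   3   1   3] [243. 215.] [ 0.6009 -0.0165  0.068 ]
green [304 214   5  40  65] [306.2 237.9] [ 0.5399 -0.2016  0.068 ]
green [303 216   2  16  22] [303.3 224.6] [ 0.5785 -0.1926  0.068 ]
green [246 218   3   1   3] [247. 218.] [ 0.5924 -0.0284  0.068 ]
orange [296 226   4   3   4] [297.5 227. ] [ 0.5718 -0.1763  0.062 ]
yellow [303 210   2   3   6] [303.5 211. ] [ 0.6272 -0.1972  0.021 ]
yellow [294 224   6   5   8] [296.5 225.9] [ 0.5812 -0.1767  0.021 ]
yellow [292 229   1   1   1] [292. 229.] [ 0.5713 -0.1634  0.021 ]
[270.02678553 268.46191006]
((0.5555561184883118, -0.20256881415843964), (0.11521779745817184, 0.011746757663786411), 0.8398624658584595)
((0.5846167206764221, -0.19480963051319122), (0.04456988349556923, 0.002949591726064682), 0.818381667137146)
```

View pics/topz.png

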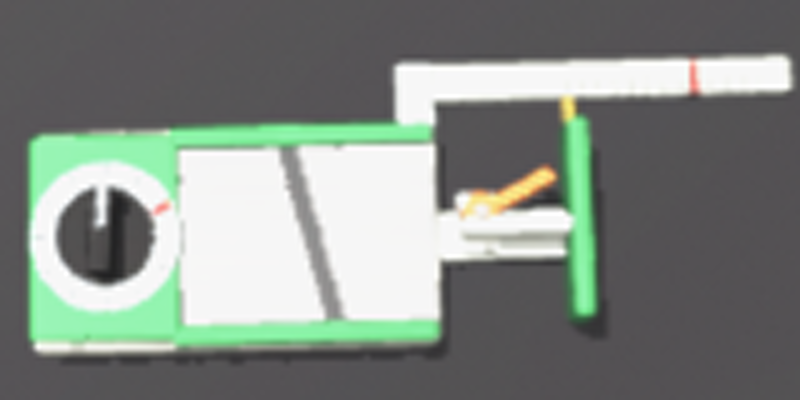

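The zoomed view shows the dial's white line at crop (100,205), pointing roughly +x. The red tab is at (160,208), the clip at (694,76) and the yellow pointer end at (568,100). The lever is open at (550,172).

Run:
```python
from h import *
import pickle
c=pickle.load(open("c0.pkl","rb"))["top"]
P=lambda u,v,z:onz(c,(u+.5)/5+190-.5,(v+.5)/5+190-.5,z).round(4)
for n,a in dict(ring=(105,236,.055),tab=(160,208,.058),tabgrip=(100,188,.0905),lineend2=(103,270,.0905),clip=(694,92,.02),ptr=(567,98,.021),rul1=(400,66,.008),rul2=(785,58,.008),sl1=(35,136,.052),sl2=(433,126,.052),bl=(38,342,.052),br=(440,342,.052),xb1=(579,118,.068),xb2=(585,316,.068),levtip=(551,174,.062)).items(): print(n,P(*a))
for n,u,v,z in (("bowl",183,150,.06),("can",105,207,.1),("jar",397,242,.11)): print(n,onz(c,u,v,z).round(3))
```

```text
ring [0.5354 0.0758 0.055 ]
tab [0.5525 0.0443 0.058 ]
tabgrip [0.5585 0.0767 0.0905]
lineend2 [0.5117 0.0725 0.0905]
clip [ 0.6391 -0.2729  0.02  ]
ptr [ 0.6327 -0.1956  0.021 ]
rul1 [ 0.6516 -0.0944  0.008 ]
rul2 [ 0.6645 -0.331   0.008 ]
sl1 [0.5934 0.1206 0.052 ]
sl2 [ 0.6075 -0.1137  0.052 ]
bl [0.4725 0.1119 0.052 ]
br [ 0.4807 -0.121   0.052 ]
xb1 [ 0.6123 -0.1982  0.068 ]
xb2 [ 0.497  -0.2032  0.068 ]
levtip [ 0.5797 -0.1829  0.062 ]
bowl [0.795 0.173 0.06 ]
can [0.604 0.383 0.1  ]
jar [ 0.53  -0.455  0.11 ]
```

>>> {"op": "jog_arm", "data": {
  "delta_pos": [
    [25.4,-48.2,0],
    [25.4,-48.2,0],
    [25.4,-48.2,0],
    [25.4,-48.2,0],
    [25.4,-48.2,0],
    [25.4,-48.2,0],
    [25.4,-48.2,0],
    [25.4,-48.2,0],
    [25.4,-48.2,0],
    [25.4,-48.2,0],
    [25.4,-48.2,0],
    [25.4,-48.2,0]
  ],
  "turn": [32,32,32,32,32,32,32,32,32,32,32,32],
  "grip": [0,0,0,0,0,0,0,0,0,0,0,0]
}}

```text
time_s: 1.65
position: [0.5341, 0.0775, 0.1897]
tcp_rot: [[-0.996, -0.093, -0.001], [-0.093, 0.996, 0.0], [0.001, 0.0, -1.0]]
force: [-0.6, 0.4, -0.0]
opening: 1.001
grasp_force: 0.0
```

Run:
```python
from h import *
import pickle
c=capture("wrist");pickle.dump(c,open("c1.pkl","wb"))
cv2.imwrite("pics/w1.png",c["color"]);s=read_state();print(s["time_s"],s["position"],s["tcp_rot"][:,1],s["joint_positions"])
print(proj(c,[.535,.075,.06]))
```

```text
1.7 [0.53424733 0.0775615  0.18976832] [-9.36499933e-02  9.95605121e-01  3.49666402e-04] [-3.61307134e+00  2.36996611e+01  9.43090588e+01  1.43182706e-02
  6.20395682e+01 -9.89934220e+01]
[256.49721463 182.39426771]
```

View pics/w1.png

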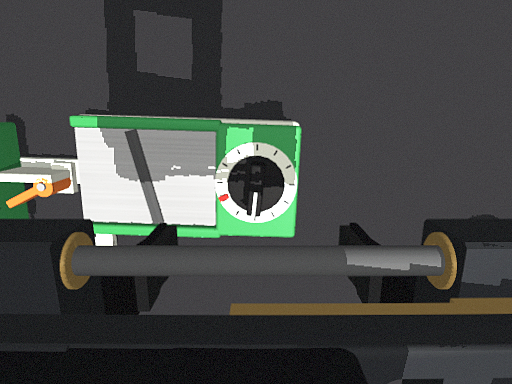

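The wrist view shows the dial ring centred near (257,182), the white line around (253,204) and the red tab at (223,197). I'll measure them.

Run:
```python
from h import *
import pickle
c=pickle.load(open("c1.pkl","rb"));im=c["color"];h=cv2.cvtColor(im,cv2.COLOR_BGR2HSV);H,S,V=[h[...,i] for i in range(3)]
box=np.zeros_like(H);box[135:230,210:305]=1
red=((H<8)|(H>172))&(S>120)&(box>0); m=np.argwhere(red)[:,::-1].mean(0)
w=(V>150)&(S<60)&(box>0)
n,l,st,ce=cv2.connectedComponentsWithStats(w.astype(np.uint8))
for i in range(1,n):
    if st[i,4]>15: print(st[i],ce[i])
# disc: dark inside; ring outer boundary ellipse
k=max((i for i in range(1,n) if st[i,0]+st[i,2]>285 or 1),key=lambda i:st[i,4] if 215<=st[i,0] else 0)
cn=max(cv2.findContours((l==k).astype(np.uint8),cv2.RETR_EXTERNAL,cv2.CHAIN_APPROX_NONE)[0],key=len)
print(cv2.fitEllipse(cv2.convexHull(cn)))
e=cv2.fitEllipse(cv2.convexHull(cn))[0]
print("tab",m,onz(c,*m,.058),"ring",onz(c,*e,.055))
line=[i for i in range(1,n) if 245<ce[i][0]<262 and 190<ce[i][1]<220 and st[i,4]<400]
for i in line:
    q=np.argwhere(l==i)[:,::-1].astype(np.float32);p=np.array([onz(c,*x,.0905)[:2] for x in q],np.float32)
    v=cv2.fitLine(p,cv2.DIST_L2,0,.01,.01).ravel();print("line",v,p.min(0),p.max(0),p.mean(0))
```

```text
[210 135   5  19  52] [212.48076923 143.53846154]
[ 210  142   87   84 2915] [251.92658662 183.10085763]
[210 155   6  14  49] [212.34693878 162.3877551 ]
((212.243896484375, 144.21951293945312), (9.176559448242188, 19.519628524780273), 2.0428082942962646)
tab [224.04255319 197.04255319] [0.5541965  0.04256974 0.058     ] ring [0.50075956 0.02657365 0.055     ]
```

Run:
```python
from h import *
import pickle
c=pickle.load(open("c1.pkl","rb"));im=c["color"];h=cv2.cvtColor(im,cv2.COLOR_BGR2HSV);H,S,V=[h[...,i] for i in range(3)]
box=np.zeros_like(H);box[188:217,246:264]=1
q=np.argwhere((V>150)&(S<60)&(box>0))[:,::-1]
for r in range(188,217,4): print(r,q[q[:,1]==r][:,0])
p=np.array([onz(c,*x,.0905)[:2] for x in q],np.float32)
v=cv2.fitLine(p,cv2.DIST_L2,0,.01,.01).ravel();print("line",v,p.min(0),p.max(0),p.mean(0))
ctr=onz(c,256.5,182,.055);print(ctr, onz(c,224,197,.058)-ctr)
```

```text
188 []
192 [254 255 256]
196 [253 254 255 256 257]
200 [253 254 255 256]
204 [252 253 254 255 256]
208 [252 253 254 255]
212 [246 252 253 254 255 261 262 263]
216 [246 247 248 249 250 251 252 253 254 256 257 258 259 260 261 262 263]
line [0.9964903  0.08370852 0.5525904  0.07492465] [0.5379777  0.06703956] [0.56242377 0.08377893] [0.55259037 0.07492466]
[0.5356048  0.07504059 0.055     ] [ 0.01854989 -0.03251846  0.003     ]
```

>>> {"op": "jog_arm", "data": {
  "delta_pos": [
    [0.1,-0.3,-5],
    [0.1,-0.3,-10],
    [0.1,-0.3,-12.3],
    [0.1,-0.3,-12.3],
    [0.1,-0.3,-12.3],
    [0.1,-0.3,-12.3],
    [0.1,-0.3,-12.3],
    [0.1,-0.3,-12.3],
    [0.1,-0.3,-12.3],
    [0.1,-0.3,-12.3]
  ],
  "turn": [0,0,0,0,0,0,0,0,0,0],
  "grip": [0,0,0,0,0.85,0.85,0.85,0.85,0.85,0.85]
}}

```text
time_s: 2.95
position: [0.5362, 0.0731, 0.0669]
tcp_rot: [[-0.996, -0.091, -0.0], [-0.091, 0.996, -0.0], [0.0, -0.0, -1.0]]
force: [-0.8, -0.1, 0.5]
opening: 0.402
grasp_force: 0.0
```

>>> {"op": "jog_arm", "data": {
  "delta_pos": [
    [0,0,0],
    [0,0,0],
    [0,0,0],
    [0,0,0],
    [0,0,0],
    [0,0,0],
    [0,0,0]
  ],
  "turn": [0,0,0,0,0,0,0],
  "grip": [1,1,1,1,1,1,1]
}}

```text
time_s: 3.82
position: [0.5362, 0.0732, 0.0668]
tcp_rot: [[-0.996, -0.092, -0.0], [-0.092, 0.996, 0.0], [0.0, 0.0, -1.0]]
force: [-0.3, 0.0, -0.1]
opening: 0.004
grasp_force: 0.0
```

Run:
```python
from h import *
c=capture("wrist");d=capture("side")
e=cv2.resize(d["color"][110:230,130:270],(560,480),interpolation=cv2.INTER_CUBIC)
w=cv2.resize(c["color"][60:300,100:400],(240,192))
cv2.imwrite("pics/m2.png",e)
print(read_state()["opening"],proj(d,[.5355,.0745,.075]))
```

```text
0.0034256225590842968 [187.4250038  183.87301561]
```

View pics/m2.png

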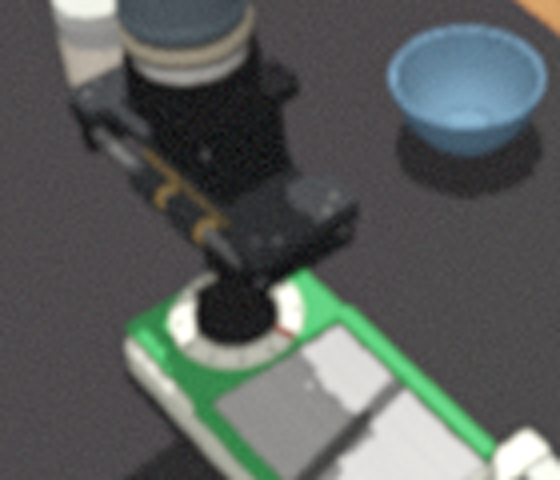

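The side crop shows the gripper down over the dial at about (240,300) in the crop, but the gap itself is hidden. I'll check the wrist view.

Run:
```python
from h import *
c=capture("wrist");s=read_state()
cv2.imwrite("pics/w2.png",cv2.convertScaleAbs(c["color"],alpha=1.8,beta=20))
p=s["position"]
print(p,s["opening"],s["grasp_force"],s["force"],s["moment"],proj(c,p),proj(c,[.5355,.0745,.0605]),proj(c,[.5355,.0745,.0905]))
```

```text
[0.53621045 0.07312342 0.06683893] 0.004504273216722172 0.0 [ 1.09329135 -0.45054864  0.16393608] [ 0.0352787   0.03484861 -0.01083566] [259.7306184  222.21793178] [261.86127493 218.2677244 ] [262.49786724 234.70743142]
```

View pics/w2.png

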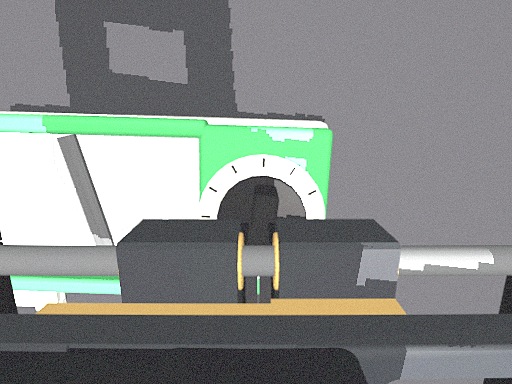

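The wrist view shows the bar end at about (262,200), lined up with the almost closed fingers. The grip reading says zero, so I'll turn and see whether the dial follows.

>>> {"op": "jog_arm", "data": {
  "delta_pos": [
    [0,0,0],
    [0,0,0],
    [0,0,0],
    [0,0,0]
  ],
  "turn": [-7,-14,-20,-20],
  "grip": [1,1,1,1]
}}

```text
time_s: 4.47
position: [0.5362, 0.0731, 0.0668]
tcp_rot: [[-0.967, 0.253, -0.0], [0.253, 0.967, -0.0], [0.0, -0.0, -1.0]]
force: [-0.5, 0.3, 0.5]
opening: 0.003
grasp_force: 0.0
```

Run:
```python
from h import *
s=read_state();print(s["opening"],s["grasp_force"],s["force"],s["moment"])
c=capture("wrist")
cv2.imwrite("pics/w3.png",cv2.convertScaleAbs(c["color"],alpha=1.8,beta=20)[100:320,100:420])
```

```text
0.003116246168481114 0.0 [-0.46763675  0.27963627  0.46505696] [0.00675109 0.00013599 0.0107203 ]
```

View pics/w3.png

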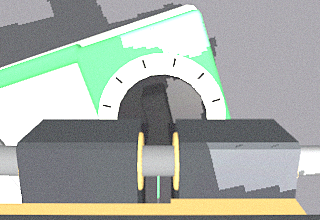

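The bar still looks tilted with the slicer, by about 15° at (155,100) in the crop, so it didn't turn. I'll check the geometry of fingertip against bar.

Run:
```python
from h import *
c=capture("wrist");T=np.array(c["camera_from_world"]);cam=-T[:3,:3].T@T[:3,3];s=read_state()
print("cam",cam,"pos",s["position"],"off tool",s["tcp_rot"].T@(cam-s["position"]))
for p in ([.511,.073,.0905],[.511,.073,.0605],[.5355,.0745,.0905],s["position"],s["position"]+[0,0,.07]): print(np.round(p,3),proj(c,p).round(1))
for q in ((250,182),(260,218)): print(q,onz(c,*q,.0905),onz(c,*q,.0605))
g=cv2.cvtColor(c["color"],cv2.COLOR_BGR2GRAY)
cv2.imwrite("pics/w3z.png",cv2.convertScaleAbs(cv2.resize(c["color"][145:315,190:330],(700,600) if 0 else (490,595),interpolation=cv2.INTER_CUBIC),alpha=5,beta=0))
print(read_state()["joint_positions"])
```

```text
cam [0.4722529  0.08870507 0.26173833] pos [0.5362341  0.07310842 0.06685   ] off tool [ 0.0658384  -0.00110098 -0.19489075]
[0.511 0.073 0.09 ] [248.1 193.2]
[0.511 0.073 0.06 ] [249.5 182.2]
[0.536 0.074 0.09 ] [261.9 233.3]
[0.536 0.073 0.067] [259.6 221.6]
[0.536 0.073 0.137] [260.4 274.2]
(250, 182) [0.50519167 0.07565133 0.0905    ] [0.51096236 0.07336439 0.0605    ]
(260, 218) [0.52644904 0.07575494 0.0905    ] [0.5359439  0.07348615 0.0605    ]
[-4.06975162e+00  3.41482932e+01  1.00317651e+02 -4.49785944e-03
  4.55324677e+01 -7.94173798e+01]
```

View pics/w3z.png

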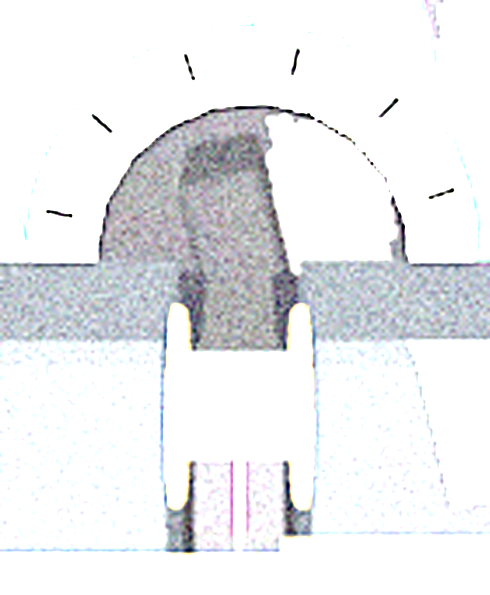

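>>> {"op": "jog_arm", "data": {
  "delta_pos": [
    [0,0,0],
    [0,0,0],
    [0,0,0],
    [0,0,0],
    [0,0,0],
    [0,0,0],
    [0,0,0],
    [0,0,0]
  ],
  "turn": [-7,-14,-21,-28,-35,-42,-45.5,-45.5],
  "grip": [1,1,1,1,1,1,1,1]
}}

```text
time_s: 5.58
position: [0.5362, 0.0731, 0.0669]
tcp_rot: [[-0.498, 0.867, -0.0], [0.867, 0.498, -0.0], [-0.0, -0.0, -1.0]]
force: [-0.6, -0.5, 0.1]
opening: 0.005
grasp_force: 0.0
```

>>> {"op": "jog_arm", "data": {
  "delta_pos": [
    [0,0,0],
    [0,0,0],
    [0,0,0],
    [0,0,0],
    [0,0,0],
    [0,0,0],
    [0,0,4],
    [0,0,8],
    [0,0,10],
    [0,0,10]
  ],
  "turn": [0,0,0,0,0,0,0,0,0,0],
  "grip": [0,0,0,0,0,0,0,0,0,0]
}}

```text
time_s: 6.82
position: [0.5375, 0.0731, 0.1685]
tcp_rot: [[-0.496, 0.868, 0.004], [0.868, 0.496, -0.0], [-0.002, 0.004, -1.0]]
force: [-0.4, -0.5, -1.0]
opening: 0.982
grasp_force: 0.0
```

Run:
```python
from h import *
import pickle
c=capture("wrist");pickle.dump(c,open("c4.pkl","wb"))
ctr=np.array([.5355,.0748,.0605]);s=read_state();print(s["position"],s["tcp_rot"][:,0])
f=proj(c,ctr).round().astype(int);print(f)
z=c["color"][f[1]-60:f[1]+60,f[0]-100:f[0]+60]
cv2.imwrite("pics/w4.png",cv2.convertScaleAbs(cv2.resize(z,None,fx=4,fy=4,interpolation=cv2.INTER_CUBIC),alpha=1.5))
```

```text
[0.53633332 0.07313525 0.1671125 ] [-4.96346130e-01  8.68124497e-01 -6.13292399e-04]
[257 182]
```

View pics/w4.png

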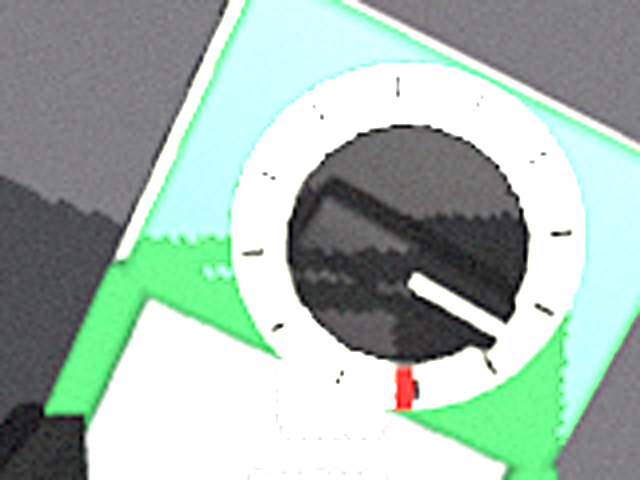

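The dial sits unmoved: pointer in the lower right at about (460,307), tab at about (405,387), roughly 62° still to go. I'll work out numerically what the fingers did.

Run:
```python
from h import *
import pickle
c=pickle.load(open("c4.pkl","rb"))
f=(257,182);P=lambda u,v,z:onz(c,(u+.5)/4-.5+f[0]-100,(v+.5)/4-.5+f[1]-60,z)
ctr=P(407,235,.055);a=P(415,282,.0905);b=P(505,332,.0905);t=P(404,387,.058)
print("ctr",ctr,"line",a,b,np.arctan2(*(b-a)[1::-1]),"tab",t,np.arctan2(*(t-ctr)[1::-1]))
# bar far end top corners (dark end face upper edge / black top edge)
for q in ((330,180),(300,238)): print(q,P(*q,.0605),P(*q,.0905))
a,b=P(415,282,.065),P(505,332,.065);print("if low",a,b)
# earlier view, line ends at several heights
c1=pickle.load(open("c1.pkl","rb"))
for z in(.0605,.075,.0905): print(z,onz(c1,255.3,191,z),onz(c1,253.3,211,z))
c0=pickle.load(open("c0.pkl","rb"))["top"]
Q=lambda u,v,z:onz(c0,(u+.5)/5+189.5,(v+.5)/5+189.5,z)
for z in(.0605,.075,.0905): print(z,Q(100,188,z),Q(101,226,z))
```

```text
ctr [0.53629263 0.07600787 0.055     ] line [0.53928177 0.07396117 0.0905    ] [0.56217772 0.07396644 0.0905    ] 0.000230032880397472 tab [0.55453292 0.04260426 0.058     ] -1.0709849978740034
(330, 180) [0.51321027 0.07945231 0.0605    ] [0.51229362 0.08441582 0.0905    ]
(300, 238) [0.51375378 0.06357924 0.0605    ] [0.51278326 0.07011594 0.0905    ]
if low [0.54258463 0.06876455 0.065     ] [0.56762162 0.06877031 0.065     ]
0.0605 [0.54407103 0.0745974  0.0605    ] [0.56579375 0.07447855 0.0605    ]
0.075 [0.54069051 0.07439301 0.075     ] [0.56144146 0.07427947 0.075     ]
0.0905 [0.53707686 0.07417451 0.0905    ] [0.55678901 0.07406666 0.0905    ]
0.0605 [0.56269017 0.07969111 0.0605    ] [0.54044642 0.07794295 0.0605    ]
0.075 [0.56064888 0.07823749 0.075     ] [0.53863972 0.07650777 0.075     ]
0.0905 [0.55846682 0.07668362 0.0905    ] [0.53670843 0.07497361 0.0905    ]
```

>>> {"op": "jog_arm", "data": {
  "delta_pos": [
    [0.05,0.15,0],
    [0.05,0.15,0],
    [0.05,0.15,0],
    [0.05,0.15,0],
    [0.05,0.15,0],
    [0.05,0.15,0],
    [0.05,0.15,-5],
    [0.05,0.15,-9],
    [0.05,0.15,-10.3],
    [0.05,0.15,-10.3],
    [0.05,0.15,-10.3],
    [0.05,0.15,-10.3]
  ],
  "turn": [10,20,30,40,50,61,61,61,61,61,61,61],
  "grip": [0.5,0.5,0.5,0.5,0.5,0.5,0.5,0.5,0.5,0.5,0.7,0.7]
}}

```text
time_s: 8.38
position: [0.5379, 0.0746, 0.0652]
tcp_rot: [[-1.0, -0.013, 0.003], [-0.013, 1.0, -0.0], [-0.003, -0.0, -1.0]]
force: [-0.1, -0.9, 0.0]
opening: 0.356
grasp_force: 0.0
```

>>> {"op": "jog_arm", "data": {
  "delta_pos": [
    [0,0,0],
    [0,0,0],
    [0,0,0],
    [0,0,0]
  ],
  "turn": [0,0,0,0],
  "grip": [0.8,0.8,0.8,0.8]
}}

```text
time_s: 8.88
position: [0.5367, 0.0746, 0.0639]
tcp_rot: [[-1.0, -0.013, 0.0], [-0.013, 1.0, -0.0], [-0.0, -0.0, -1.0]]
force: [0.1, -1.2, 0.3]
opening: 0.203
grasp_force: 0.0
```

>>> {"op": "jog_arm", "data": {
  "delta_pos": [
    [0,0,0],
    [0,0,0],
    [0,0,0]
  ],
  "turn": [0,0,0],
  "grip": [0.9,0.9,0.9]
}}

```text
time_s: 9.25
position: [0.5367, 0.0746, 0.0638]
tcp_rot: [[-1.0, -0.013, -0.0], [-0.013, 1.0, 0.0], [0.0, 0.0, -1.0]]
force: [-0.7, -0.1, -0.4]
opening: 0.103
grasp_force: 0.0
```

Run:
```python
from h import *
c=capture("wrist");d=capture("side");t=capture("top")
g=lambda im,a:np.clip(255*(im/255.)**a,0,255).astype(np.uint8)
a=cv2.resize(g(c["color"][150:290,195:325],.45),(520,560),interpolation=cv2.INTER_CUBIC)
b=cv2.resize(g(d["color"][165:205,165:205],.45),(280,280),interpolation=cv2.INTER_CUBIC)
e=cv2.resize(g(t["color"][217:257,191:231],.45),(280,280),interpolation=cv2.INTER_CUBIC)
cv2.imwrite("pics/last.png",np.hstack([a,np.vstack([b,e])]))
p=read_state()["position"];print(p)
for z in (0,.0235,.07): print(proj(c,p+[0,0,z]),proj(d,p+[0,0,z]))
```

```text
[0.5367028  0.07462571 0.06383029]
[259.7276135  222.11605904] [188.29163034 186.44272148]
[259.95829657 235.45374136] [187.24219071 180.48411336]
[260.63925148 274.85383575] [185.04611597 168.00592439]
```

View pics/last.png

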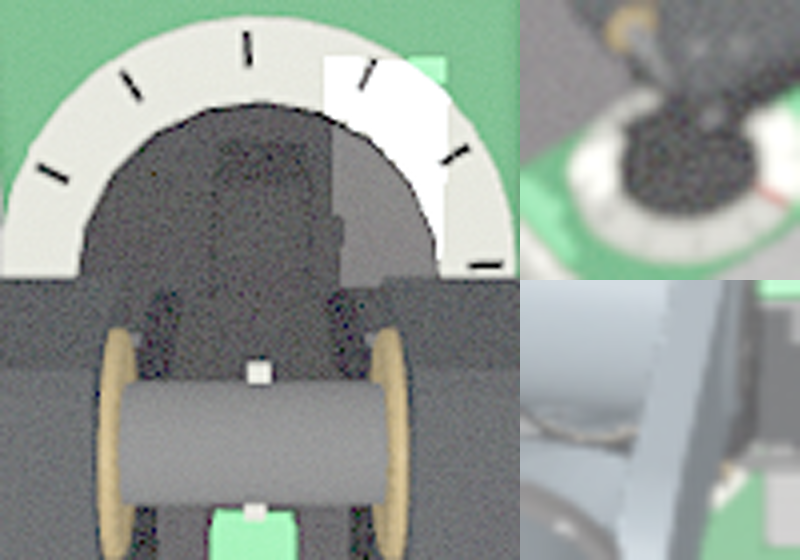

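The last montage shows the white line at about (258,372) between the finger sides. The bar therefore lies between the fingers, yet they pass 14 mm without contact. I'll touch the bar's top with shut fingers to test whether the height is right.

>>> {"op": "jog_arm", "data": {
  "delta_pos": [
    [0,0,4],
    [0,0,4],
    [0,0,4],
    [0,0,4],
    [0,0,3.2],
    [0,0,2.8],
    [0,0,2.6],
    [0,0,2.5],
    [0,0,2.5]
  ],
  "turn": [0,0,0,0,0,0,0,0,0],
  "grip": [1,1,1,1,1,1,1,1,1]
}}

```text
time_s: 10.52
position: [0.5368, 0.0746, 0.0888]
tcp_rot: [[-1.0, -0.013, 0.0], [-0.013, 1.0, -0.0], [-0.0, -0.0, -1.0]]
force: [-0.7, 0.7, 0.6]
opening: 0.006
grasp_force: 0.0
```

>>> {"op": "jog_arm", "data": {
  "delta_pos": [
    [0,0,-0.3],
    [0,0,-0.6],
    [0,0,-0.6]
  ],
  "turn": [0,0,0],
  "grip": [1,1,1]
}}

```text
time_s: 10.9
position: [0.5365, 0.0746, 0.0826]
tcp_rot: [[-1.0, -0.013, -0.001], [-0.013, 1.0, 0.0], [0.001, 0.0, -1.0]]
force: [0.5, 0.1, -0.2]
opening: 0.003
grasp_force: 0.0
```

>>> {"op": "jog_arm", "data": {
  "delta_pos": [
    [0,0,-0.4],
    [0,0,-0.8],
    [0,0,-0.8]
  ],
  "turn": [0,0,0],
  "grip": [1,1,1]
}}

```text
time_s: 11.28
position: [0.5364, 0.0746, 0.0744]
tcp_rot: [[-1.0, -0.013, -0.001], [-0.013, 1.0, 0.0], [0.001, 0.0, -1.0]]
force: [0.6, 0.6, -0.4]
opening: 0.005
grasp_force: 0.0
```

>>> {"op": "jog_arm", "data": {
  "delta_pos": [
    [0,0,-0.4],
    [0,0,-0.8],
    [0,0,-0.8]
  ],
  "turn": [0,0,0],
  "grip": [1,1,1]
}}

```text
time_s: 11.65
position: [0.5364, 0.0746, 0.0664]
tcp_rot: [[-1.0, -0.013, -0.001], [-0.013, 1.0, 0.0], [0.001, 0.0, -1.0]]
force: [0.5, 0.6, 0.4]
opening: 0.005
grasp_force: 0.0
```

>>> {"op": "jog_arm", "data": {
  "delta_pos": [
    [0,0,-0.3],
    [0,0,-0.6],
    [0,0,-0.8],
    [0,0,-0.8]
  ],
  "turn": [0,0,0,0],
  "grip": [1,1,1,1]
}}

```text
time_s: 12.15
position: [0.5366, 0.0746, 0.0587]
tcp_rot: [[-1.0, -0.013, -0.0], [-0.013, 1.0, 0.0], [0.0, 0.0, -1.0]]
force: [-0.5, -0.5, 0.3]
opening: 0.006
grasp_force: 0.0
```

Run:
```python
from h import *
import pickle
s=read_state();print(s["position"],s["force"],s["opening"],s["tau"],s["joint_positions"])
c=capture("wrist");pickle.dump(c,open("c5.pkl","wb"))
im=c["color"];h=cv2.cvtColor(im,cv2.COLOR_BGR2HSV)
# disc chord widths: dark pixels between white ring
for r in range(180,222,6):
    v=h[r,:,2]; print(r,''.join('#' if x>110 else '.' for x in v[180:340:2]))
print(proj(c,[.5363,.0755,.0605]))
```

```text
[0.53656372 0.0746287  0.05865287] [-0.45656095 -0.48220661  0.34012268] 0.005805191952580893 [-9.55685566e-03 -4.05345404e+01 -1.06622270e+01 -3.05026467e-02
  6.61446084e-02 -4.87082502e-06] [-3.90515760e+00  3.49682259e+01  1.00496076e+02 -4.47713210e-04
  4.45608786e+01 -9.46591086e+01]
180 ################################.................########################.......
186 ##########################............................###################.......
192 #######################..................................######.#########.......
198 #####################.......................................#############.......
204 ###################..........................................############.......
210 ##################............................................###########.......
216 #################..............................................##########.......
[261.1203508  222.65931169]
```

>>> {"op": "jog_arm", "data": {
  "delta_pos": [
    [0,0,-0.2],
    [0,0,-0.4],
    [0,0,-0.4]
  ],
  "turn": [0,0,0],
  "grip": [1,1,1]
}}

```text
time_s: 12.58
position: [0.5372, 0.0746, 0.058]
tcp_rot: [[-1.0, -0.014, 0.002], [-0.014, 1.0, -0.0], [-0.002, -0.0, -1.0]]
force: [-4.7, 0.9, 21.3]
opening: 0.003
grasp_force: 10.8
```

>>> {"op": "jog_arm", "data": {
  "delta_pos": [
    [0,0,-0.2],
    [0,0,-0.4],
    [0,0,-0.4]
  ],
  "turn": [0,0,0],
  "grip": [1,1,1]
}}

```text
time_s: 12.95
position: [0.5374, 0.0746, 0.0577]
tcp_rot: [[-1.0, -0.014, 0.004], [-0.014, 1.0, -0.001], [-0.004, -0.001, -1.0]]
force: [-11.2, -0.7, 47.8]
opening: 0.004
grasp_force: 23.6
```

>>> {"op": "jog_arm", "data": {
  "delta_pos": [
    [0,0,2],
    [0,0,4],
    [0,0,4],
    [0,0,4],
    [0,0,4],
    [0,0,4],
    [0,0,4],
    [0,0,4],
    [0,0,2],
    [0,0,0.6],
    [0,0,0.6]
  ],
  "turn": [0,0,0,0,0,0,0,0,0,0,0],
  "grip": [0.5,0.5,0.5,0.5,0.5,0.5,0.5,0.5,0.5,0.5,0.5]
}}

```text
time_s: 14.32
position: [0.5356, 0.0747, 0.0557]
tcp_rot: [[-1.0, -0.013, -0.003], [-0.013, 1.0, 0.0], [0.003, 0.0, -1.0]]
force: [0.5, -0.5, 0.5]
opening: 0.505
grasp_force: 0.0
```

>>> {"op": "jog_arm", "data": {
  "delta_pos": [
    [0,0,-0.6],
    [0,0,-1.2],
    [0,0,-1.7],
    [0,0,-1.7]
  ],
  "turn": [0,0,0,0],
  "grip": [0.5,0.5,0.5,0.5]
}}

```text
time_s: 14.82
position: [0.5364, 0.0746, 0.0395]
tcp_rot: [[-1.0, -0.013, -0.001], [-0.013, 1.0, 0.0], [0.001, 0.0, -1.0]]
force: [0.3, -0.2, 0.0]
opening: 0.499
grasp_force: 0.0
```

>>> {"op": "jog_arm", "data": {
  "delta_pos": [
    [0,0,0],
    [0,0,0],
    [0,0,0],
    [0,0,0],
    [0,0,0]
  ],
  "turn": [0,0,0,0,0],
  "grip": [1,1,1,1,1]
}}

```text
time_s: 15.45
position: [0.5367, 0.0754, 0.04]
tcp_rot: [[-1.0, -0.013, 0.0], [-0.013, 1.0, 0.001], [-0.0, 0.001, -1.0]]
force: [-0.1, 4.3, 1.2]
opening: 0.158
grasp_force: 30.0
```

>>> {"op": "jog_arm", "data": {
  "delta_pos": [
    [0,0,0],
    [0,0,0],
    [0,0,0],
    [0,0,0],
    [0,0,0],
    [0,0,0],
    [0,0,0],
    [0,0,0],
    [0,0,0]
  ],
  "turn": [-8,-16,-24,-32,-40,-48,-55,-61.5,-61.5],
  "grip": [1,1,1,1,1,1,1,1,1]
}}

```text
time_s: 16.58
position: [0.537, 0.0759, 0.04]
tcp_rot: [[-0.487, 0.873, 0.001], [0.873, 0.487, 0.002], [0.001, 0.001, -1.0]]
force: [0.1, 5.6, 1.1]
opening: 0.157
grasp_force: 30.0
```

>>> {"op": "jog_arm", "data": {
  "delta_pos": [
    [0,0,0],
    [0,0,0],
    [0,0,0],
    [0,0,4],
    [0,0,8],
    [0,0,12],
    [0,0,13],
    [0,0,13]
  ],
  "turn": [0,0,0,0,0,0,0,0],
  "grip": [0.5,0.5,0.5,0.5,0.5,0.5,0.5,0.5]
}}

```text
time_s: 17.58
position: [0.5367, 0.0745, 0.17]
tcp_rot: [[-0.489, 0.873, 0.001], [0.873, 0.489, -0.0], [-0.0, 0.001, -1.0]]
force: [0.2, 1.1, -0.5]
opening: 0.503
grasp_force: 0.0
```

Run:
```python
from h import *
import pickle
c=capture("wrist");pickle.dump(c,open("c6.pkl","wb"));s=read_state();print(s["time_s"],s["position"],s["tcp_rot"][:,0],s["joint_positions"])
h=cv2.cvtColor(c["color"],cv2.COLOR_BGR2HSV);H,S,V=[h[...,i] for i in range(3)]
f=proj(c,[.5363,.0755,.0605]);print("ctr px",f)
yy,xx=np.mgrid[:384,:512];near=np.hypot(xx-f[0],yy-f[1])<60
m=np.argwhere(((H<8)|(H>172))&(S>120)&near)[:,::-1].mean(0)
t=onz(c,*m,.058)-[.5363,.0755,.058];print("tab",m,np.arctan2(t[1],t[0]),np.hypot(*t[:2]))
top=proj(c,[.5363,.0755,.0905]);print(top)
u,v=top.round().astype(int)
for r in range(v-10,v+40,3): print(r,''.join('#' if x>120 else '.' for x in V[r,u-40:u+41]))
```

```text
17.625 [0.53590042 0.07453592 0.16899473] [-4.88561414e-01  8.72529116e-01  8.28205046e-04] [-3.91631575e+00  2.53631988e+01  9.53940108e+01 -7.18087927e-03
  5.93389920e+01 -3.31587656e+01]
ctr px [258.49708442 183.4610377 ]
tab [258.60869565 221.73913043] -1.0568492749602914 0.03984273921936682
[258.56780423 190.52381719]
181 ###########...........................................................######.....
184 ##########.............................................................##########
187 ##########............................................................###########
190 ###########...........................................................###########
193 ###########............................###...........................############
196 #############.........................#####.........................#############
199 ##############........................#####.......................######.########
202 ################......................#####.....................#################
205 #######..##########...................#####..................####################
208 ######################................#####...............#######################
211 ############################..........#####..........############################
214 #################################.....####.....##############.###################
217 #######################.#########.....####.....##################################
220 ##########################################.######################################
223 #################################################################################
226 #################################################################################
229 #################################################################################
```

>>> {"op": "jog_arm", "data": {
  "delta_pos": [
    [2.4,-38.5,3],
    [2.4,-38.5,3],
    [2.4,-38.5,3],
    [2.4,-38.5,3],
    [2.4,-38.5,3],
    [2.4,-38.5,3],
    [2.4,-38.5,3],
    [2.4,-38.5,3],
    [2.4,-38.5,3],
    [2.4,-38.5,3]
  ],
  "turn": [-26.5,-26.5,-26.5,-26.5,-26.5,-26.5,-26.5,-26.5,-26.5,-26.5],
  "grip": [0,0,0,0,0,0,0,0,0,0]
}}

```text
time_s: 18.88
position: [0.5607, -0.3083, 0.1996]
tcp_rot: [[-0.05, 0.999, -0.001], [0.999, 0.05, 0.001], [0.001, -0.001, -1.0]]
force: [0.5, -0.2, 0.0]
opening: 0.998
grasp_force: 0.0
```

```bash
cat > leg.py <<'E'
from h import *
import pickle,sys
def rects(c,m,z,lim):
    n,l,st,ce=cv2.connectedComponentsWithStats(m.astype(np.uint8));out=[]
    for i in range(1,n):
        if st[i,4]>=lim:
            q=np.argwhere(l==i)[:,::-1];p=np.array([onz(c,*x,z)[:2] for x in q],np.float32)
            out.append((st[i].tolist(),p.mean(0).round(4).tolist(),cv2.minAreaRect(p)))
    return out
c=capture("wrist");pickle.dump(c,open(sys.argv[1],"wb"));s=read_state();print(s["time_s"],s["position"],s["tcp_rot"][:,1])
h=cv2.cvtColor(c["color"],cv2.COLOR_BGR2HSV);H,S,V=[h[...,i] for i in range(3)]
for n,m,z,l in (("red",((H<8)|(H>172))&(S>120),.02,4),("yel",(H>22)&(H<34)&(S>120)&(V>90),.021,8),("org",(H>=8)&(H<=21)&(S>140)&(V>90),.062,12),("grn",(H>50)&(H<85)&(S>90)&(V>40),.068,60),("wht",(V>150)&(S<50),.008,80)):
    for r in rects(c,m,z,l): print(n,r[0],r[1],np.round(r[2][0],4),np.round(r[2][1],4),round(r[2][2],2))
E
python3 leg.py c7.pkl
```

```text
18.925 [ 0.5608012  -0.30853587  0.19976771] [ 9.98744619e-01  5.00890715e-02 -5.19739580e-04]
red [328, 146, 16, 4, 31] [0.6473000049591064, -0.2745000123977661] [ 0.6489 -0.2747] [0.0174 0.0035] 2.96
red [345, 146, 1, 4, 4] [0.6600000262260437, -0.27410000562667847] [ 0.66   -0.2741] [0.     0.0035] 6.58
yel [63, 244, 4, 8, 13] [0.322299987077713, -0.41609999537467957] [ 0.3223 -0.4156] [0.0102 0.0027] 61.09
yel [450, 244, 4, 10, 18] [0.8082000017166138, -0.3921999931335449] [ 0.8084 -0.3928] [0.0028 0.0129] 18.83
yel [450, 278, 4, 6, 11] [0.8177000284194946, -0.43630000948905945] [ 0.8177 -0.4363] [0.0036 0.007 ] 27.39
org [262, 17, 28, 44, 176] [0.5687000155448914, -0.17159999907016754] [ 0.5696 -0.1705] [0.0085 0.0435] 34.94
org [195, 278, 56, 33, 670] [0.5260000228881836, -0.4397999942302704] [ 0.5232 -0.4435] [0.066 0.037] 11.64
grn [201, 65, 120, 19, 943] [0.5565999746322632, -0.20749999582767487] [ 0.5578 -0.2043] [0.1143 0.0163] 3.7
wht [243, 0, 47, 66, 2083] [0.5551999807357788, -0.1534000039100647] [ 0.5619 -0.1544] [0.0514 0.0662] 2.86
wht [318, 0, 36, 146, 2850] [0.6478999853134155, -0.19130000472068787] [ 0.6414 -0.1952] [0.0361 0.1562] 3.63
wht [204, 67, 115, 8, 520] [0.569599986076355, -0.19189999997615814] [ 0.5583 -0.1936] [0.1293 0.0075] 2.95
wht [326, 150, 20, 47, 857] [0.6550999879837036, -0.30649998784065247] [ 0.6553 -0.3069] [0.0224 0.057 ] 3.46
wht [158, 247, 287, 56, 8002] [0.6279000043869019, -0.42570000886917114] [ 0.6257 -0.445 ] [0.3756 0.0801] 2.93
wht [71, 256, 107, 13, 401] [0.39239999651908875, -0.4392000138759613] [ 0.3905 -0.4384] [0.1404 0.0158] 2.46
wht [196, 296, 44, 20, 588] [0.5134000182151794, -0.4970000088214874] [ 0.5149 -0.496 ] [0.0583 0.0297] 0.22
wht [347, 348, 134, 12, 770] [0.7771000266075134, -0.5583999752998352] [ 0.7953 -0.5602] [0.1915 0.0186] 2.58
```

Run:
```python
from h import *
import pickle
c=pickle.load(open("c7.pkl","rb"))
h=cv2.cvtColor(c["color"],cv2.COLOR_BGR2HSV)
f=proj(c,[.632,-.1975,.021]).round().astype(int);print(f)
b=h[f[1]-8:f[1]+9,f[0]-14:f[0]+9]
for i,r in enumerate(b): print(f[1]-8+i,' '.join(f"{x[0]}/{x[1]//10}/{x[2]//10}" for x in r))
```

```text
[328  76]
68 85/2/25 86/2/25 85/2/25 86/2/25 90/2/25 84/5/25 77/9/25 62/7/17 150/2/12 120/0/12 130/0/12 143/0/12 132/1/12 120/0/12 143/0/13 120/0/12 120/1/5 38/1/18 0/0/25 0/0/25 0/0/25 0/0/25 0/0/25
69 85/3/25 85/3/25 84/3/25 85/3/25 87/2/25 82/6/25 74/11/25 63/6/16 150/2/12 126/1/13 135/1/13 150/1/12 125/1/13 128/0/12 139/1/12 120/0/13 132/2/5 41/2/18 0/0/25 0/0/25 0/0/25 0/0/25 0/0/25
70 84/3/25 83/3/25 83/3/25 84/3/25 85/3/25 82/6/25 73/11/25 63/6/16 146/2/12 130/0/13 140/0/12 135/0/13 143/0/13 132/1/12 126/1/12 137/1/13 120/0/9 38/2/18 0/0/25 0/0/25 0/0/25 0/0/25 0/0/25
71 83/3/25 83/4/25 83/4/25 83/3/25 85/3/25 82/6/25 70/12/25 65/3/14 147/2/12 138/1/13 129/1/13 135/0/13 138/1/12 140/1/12 150/0/12 135/1/12 156/1/9 42/2/18 0/0/25 0/0/25 0/0/25 0/0/25 0/0/25
72 83/4/25 82/4/25 84/4/25 83/4/25 83/4/25 82/6/25 69/13/25 69/2/13 140/2/12 128/2/12 128/1/13 126/2/13 124/1/12 117/2/12 128/2/12 126/1/13 113/1/8 44/1/18 0/0/25 0/0/25 0/0/25 0/0/25 0/0/25
73 82/4/25 82/5/25 82/5/25 82/4/25 83/4/25 81/7/25 70/14/25 68/2/12 143/2/11 130/2/12 133/1/12 113/1/12 132/2/12 130/3/12 129/2/12 124/3
[... 1400 characters left out ...]
8 111/2/8 116/2/8 116/2/8 124/2/8 109/2/8 120/1/7 128/1/6 134/2/13 135/0/12 131/1/13 141/1/13 107/2/7 43/1/14 0/0/25 0/0/25 0/0/25 0/0/25 0/0/25 0/0/25
82 143/1/8 130/1/7 113/1/8 135/0/8 135/1/8 120/1/8 120/1/8 132/1/8 102/1/8 120/0/7 114/1/7 160/0/12 132/1/12 120/1/13 120/1/7 135/2/6 47/1/15 0/0/25 0/0/25 0/0/25 0/0/25 0/0/25 0/0/25
83 135/0/7 108/1/7 108/1/8 95/2/7 120/1/7 120/0/7 135/0/7 102/1/7 101/2/8 115/1/8 103/2/7 150/0/12 135/1/13 135/1/13 120/1/8 120/2/6 41/1/14 0/0/25 0/0/25 0/0/25 0/0/25 0/0/25 0/0/25
84 132/1/8 113/1/8 135/1/7 120/1/7 105/1/7 105/1/7 98/1/8 120/0/8 105/1/7 120/1/7 83/1/7 132/1/13 110/0/13 126/0/13 135/0/8 120/3/6 41/1/14 0/0/25 0/0/25 0/0/25 0/0/25 0/0/25 0/0/25
```

Run:
```python
from h import *
import pickle
c=pickle.load(open("c7.pkl","rb"))
uy=np.array([-np.sin(.057),np.cos(.057)]);ux=np.array([np.cos(.057),np.sin(.057)])
p=onz(c,331,76.2,.021)[:2];q=onz(c,329,147.8,.02)[:2];print(p,q,(p-q)@uy)
g=p-78e-3*ux+18e-3*uy;print("grip from ptr",g)
h=cv2.cvtColor(c["color"],cv2.COLOR_BGR2HSV)
# crossbar ends on top face, row profile
for col in (210,260,310): print(col,[(r,h[r,col].tolist()) for r in range(58,86,1) if 45<h[r,col,0]<90 and h[r,col,1]>40][::3])
x1=onz(c,202,66,.068)[:2];x2=onz(c,320,66,.068)[:2];print(x1,x2,(x1+x2)/2)
```

```text
[ 0.63542563 -0.1971792 ] [ 0.64144804 -0.27538191] 0.07841879405058146
grip from ptr [ 0.55652687 -0.18365202]
210 [(66, [69, 131, 255]), (69, [83, 47, 255]), (72, [81, 59, 255]), (75, [82, 59, 255]), (78, [67, 145, 247]), (81, [66, 136, 156])]
260 [(66, [77, 104, 255]), (71, [82, 43, 255]), (74, [82, 59, 255]), (77, [70, 130, 255]), (80, [68, 143, 143])]
310 [(65, [69, 137, 255]), (72, [83, 48, 255]), (75, [78, 80, 255]), (78, [68, 146, 126]), (81, [67, 143, 157])]
[ 0.50172402 -0.20001774] [ 0.61420501 -0.19436446] [ 0.55796451 -0.1971911 ]
```

>>> {"op": "jog_arm", "data": {
  "delta_pos": [
    [-0.4,6.5,0],
    [-0.4,13,-2],
    [-0.4,13,-7],
    [-0.4,13,-12],
    [-0.4,13,-15],
    [-0.4,13,-17],
    [-0.4,13,-18.2],
    [-0.4,13,-19.0],
    [-0.4,13,-19.0],
    [-0.4,13,-19.0]
  ],
  "turn": [0.4,0.4,0.4,0.4,0.4,0.4,0.4,0.4,0.4,0.4],
  "grip": [0,0,0,0,0,0,0,0,0,0]
}}

```text
time_s: 20.18
position: [0.5573, -0.1807, 0.0106]
tcp_rot: [[-0.055, 0.998, 0.001], [0.998, 0.055, -0.001], [-0.001, 0.001, -1.0]]
force: [0.4, 1.0, 0.2]
opening: 0.996
grasp_force: 0.0
```

>>> {"op": "jog_arm", "data": {
  "delta_pos": [
    [0.03,-0.5,0],
    [0.06,-1.0,0],
    [0.085,-1.5,0],
    [0.085,-1.5,0],
    [0.085,-1.5,0]
  ],
  "turn": [0,0,0,0,0],
  "grip": [0,0,0,0,0]
}}

```text
time_s: 20.8
position: [0.5577, -0.1957, 0.0098]
tcp_rot: [[-0.055, 0.998, 0.0], [0.998, 0.055, -0.0], [-0.0, 0.0, -1.0]]
force: [0.4, 3.3, 1.2]
opening: 1.004
grasp_force: 1.5
```

```bash
cat > top.py <<'E'
from h import *
ux=np.array([np.cos(.057),np.sin(.057)]);uy=np.array([-ux[1],ux[0]])
def show(n,z=.021):
    c=capture(n);h=cv2.cvtColor(c["color"],cv2.COLOR_BGR2HSV)
    H,S,V=[h[...,i].astype(int) for i in range(3)]
    out={}
    for k,m,ctr in (("red",((H<9)|(H>171))&(S>70)&(V>80),[.648,-.2745]),("yel",(H>19)&(H<38)&(S>70)&(V>90),None)):
        yy,xx=np.nonzero(m);P=[(onz(c,x,y,z)[:2],S[y,x]) for x,y in zip(xx,yy)]
        P=[(p,w) for p,w in P if .62<p[0]<.668 and -.33<p[1]<-.17]
        if P: a=np.average([p for p,_ in P],axis=0,weights=[w for _,w in P]);out[k]=a@uy;print(n,k,len(P),a.round(4),round(a@uy,4))
    if len(out)==2: print(n,"ptr-clip mm",1e3*(out["yel"]-out["red"]))
if __name__=="__main__":
    s=read_state();print(s["time_s"],s["position"],s["position"][:2]@uy,s["force"])
    show("top");show("side")
E
python3 top.py
```

```text
20.8 [ 0.55770748 -0.19566929  0.0098431 ] -0.22712363018904017 [0.36220929 3.33099621 1.21011842]
top red 3 [ 0.6523 -0.2708] -0.3075
side red 28 [ 0.6511 -0.2749] -0.3116
side yel 19 [ 0.6312 -0.2051] -0.2407
side ptr-clip mm 70.88492986609751
```

Run:
```python
import top,pickle
cs=pickle.load(open("c0.pkl","rb"));top.capture=lambda n:cs[n]
top.show("side");top.show("top")
```

```text
side red 28 [ 0.6511 -0.2749] -0.3116
side yel 21 [ 0.6265 -0.1967] -0.232
side ptr-clip mm 79.54890033248866
top red 9 [ 0.6455 -0.2723] -0.3087
top yel 14 [ 0.6265 -0.1961] -0.2315
top ptr-clip mm 77.16505959531197
```

>>> {"op": "jog_arm", "data": {
  "delta_pos": [
    [0.05,-0.9,0],
    [0.1,-1.8,0],
    [0.155,-2.7,0],
    [0.205,-3.6,0],
    [0.255,-4.5,0],
    [0.31,-5.4,0],
    [0.35,-6.2,0],
    [0.39,-6.8,0],
    [0.39,-6.8,0],
    [0.39,-6.8,0]
  ],
  "turn": [0,0,0,0,0,0,0,0,0,0],
  "grip": [0,0,0,0,0,0,0,0,0,0]
}}

```text
time_s: 22.15
position: [0.5616, -0.2631, 0.0097]
tcp_rot: [[-0.055, 0.998, 0.0], [0.998, 0.055, 0.0], [0.0, 0.0, -1.0]]
force: [1.2, 3.6, 1.7]
opening: 0.997
grasp_force: 1.9
```

```bash
python3 top.py
python3 - <<'E'
from h import *
c=capture("side");h=cv2.cvtColor(c["color"],cv2.COLOR_BGR2HSV)
f=proj(c,[.637,-.274,.021]).round().astype(int);print(f)
for r in range(f[1]-7,f[1]+8): print(r,' '.join(f"{x[0]:3d}/{x[1]//10:02d}/{x[2]//10:02d}" for x in h[r,f[0]-9:f[0]+9]))
E
```

```text
22.15 [ 0.5615708  -0.26312623  0.00973736] -0.2946911038418971 [1.15751699 3.59685687 1.69544622]
side red 24 [ 0.6527 -0.2747] -0.3114
side yel 22 [ 0.6403 -0.27  ] -0.3061
side ptr-clip mm 5.331078023565306
[304 269]
262  90/00/04 173/01/05  75/00/07   0/00/08   0/00/08  40/00/08  56/02/10  37/01/16  36/01/21  36/01/24  36/01/25  39/01/24  41/01/24  36/01/21  13/03/18   1/10/15   0/12/14   1/08/10
263 120/00/06   0/00/07  30/00/08  60/00/08  64/02/08  64/04/09  62/04/12  45/01/18  38/01/23  36/01/24  38/01/25  39/01/25  39/01/24  23/01/23   8/05/22   3/12/21   1/16/19   0/12/14
264 165/00/07  15/00/08  45/00/08  73/01/09  65/05/10  66/09/11  62/07/13  56/02/18  45/01/22  41/01/24  39/01/25  36/01/24  25/01/24  10/03/24   5/07/23   2/14/22   1/15/20   2/11/16
265   0/00/08  45/00/08  60/01/09  66/06/10  65/11/11  68/14/12  65/11/13  60/05/17  50/02/21  44/01/23  33/01/23  23/01/23  10/03/24   5/06/24   3/11/23   2/15/22   4/10/20   8/04/17
266  60/00/09  60/02/09  64/06/10  68/10/12  67/13/13  68/15/13  68/16/13  65/09/15  55/03/18  35/01/20  14/02/22   8/04/23   4/08/23   3/12/23 
[... 1179 characters left out ...]
67/15/11  68/15/11  65/14/11  54/12/11  35/13/10  23/11/10  18/08/07   8/03/06  30/00/07  30/01/12  38/01/17  36/01/20  36/01/22  39/01/24  36/01/24
274  67/15/13  67/15/12  67/16/11  68/14/11  68/15/11  67/14/12  62/11/11  46/10/08  26/06/06  15/01/04 143/02/04  45/00/06  45/01/08  34/01/12  41/01/16  38/01/20  36/01/23  38/01/24
275  68/15/12  68/15/11  68/16/11  68/15/11  68/16/11  68/14/11  67/13/09  67/09/06  30/01/04 120/01/04 165/01/04 150/01/04 162/01/06  20/00/09  40/01/12  35/01/17  33/01/21  35/01/23
276  67/15/11  68/15/11  68/15/11  68/15/11  68/15/11  68/14/10  67/11/08  69/04/05  90/00/04 126/03/04 105/01/04 170/01/05   0/01/05   0/00/06  60/01/09  34/01/12  39/01/17  38/01/20
```

>>> {"op": "jog_arm", "data": {
  "delta_pos": [
    [0.01,-0.16,0],
    [0.01,-0.16,0],
    [0.01,-0.16,0]
  ],
  "turn": [0,0,0],
  "grip": [0,0,0]
}}

```text
time_s: 22.68
position: [0.5616, -0.2644, 0.0097]
tcp_rot: [[-0.055, 0.998, -0.0], [0.998, 0.055, 0.001], [0.001, -0.0, -1.0]]
force: [1.7, 4.1, 1.5]
opening: 1.004
grasp_force: 2.4
```

```bash
cat > s.py <<'E'
from h import *
s=read_state();print(s["time_s"],s["position"],s["force"],s["opening"])
c=capture("side");h=cv2.cvtColor(c["color"],cv2.COLOR_BGR2HSV)
for r in range(263,274): print(r,' '.join(f"{x[0]:3d}/{x[1]//10:02d}/{x[2]//10:02d}" for x in h[r,299:314]))
# expected pixels of clip centre line and of points 4 mm either side
ux=np.array([np.cos(.057),np.sin(.057)]);uy=np.array([-ux[1],ux[0]])
b=np.array([.6490,-.2745])
for d in(0,.004): print(d,[proj(c,[*(b-a*ux+d*uy),.0205]).round(1).tolist() for a in (0,.005,.01,.015)])
E
python3 s.py
```

```text
22.675 [ 0.56157278 -0.26436313  0.00971259] [1.66726753 4.11555753 1.49123695] 1.0037479095725699
263  45/00/08  60/00/09  57/02/12  42/01/16  40/01/22  36/01/24  39/01/25  39/01/25  39/01/24  23/01/23   7/04/22   3/11/21   1/15/19   0/12/14   0/04/09
264  67/02/09  63/05/10  63/04/13  53/02/18  45/01/22  38/01/24  39/01/24  36/01/24  23/01/24  10/03/24   5/07/23   2/14/23   2/15/20   2/11/16   4/05/10
265  65/06/10  65/10/11  65/10/13  58/04/16  51/02/20  44/01/23  33/01/23  21/01/24  10/03/24   5/07/24   3/12/23   2/15/22   3/10/20   9/04/17  30/01/13
266  67/12/11  67/14/12  68/15/13  65/10/14  57/04/17  41/02/20  17/02/22   8/04/23   4/08/23   2/12/23   2/16/21   3/12/20   9/04/20  30/01/20  43/01/19
267  68/14/12  68/15/13  68/16/13  66/12/13  56/05/15  31/02/18  13/04/21   6/09/22   3/14/22   2/16/21   2/13/19   7/05/18  23/01/21  41/01/23  39/01/23
268  67/14/13  68/15/13  68/15/13  64/11/13  47/06/14  25/04/18  18/06/20  11/12/21   6/16/20   4/11/19   8/04/19  30/01/20  39/01/23  38/01/24  38/01/24
269  68/15/13  69/15/12  67/14/12  58/11/12  36/08/14  24/09/17  21/10/18  18/13/18  10/09/18  14/02/19  33/01/21  42/01/23  39/01/24  38/01/25  35/01/25
270  69/16/13  68/16/12  65/13/12  46/13/12  28/13/14  23/14/17  22/14/17  20/09/16  18/03/18  33/01/21  39/01/24  39/01/24  36/01/24  38/01/24  36/01/24
271  68/15/13  69/15/12  62/12/12  40/12/12  26/15/14  23/16/16  22/13/15  20/05/15  33/01/18  39/01/22  39/01/24  36/01/24  36/01/24  38/01/24  36/01/24
272  67/15/12  67/15/11  63/12/12  41/11/12  25/14/13  22/15/13  22/11/11  23/03/11  37/01/16  39/01/21  39/01/23  36/01/23  37/01/23  39/01/24  39/01/24
273  69/16/11  68/15/11  67/13/11  47/11/11  28/12/10  19/11/09  17/05/07  17/02/08  39/01/12  36/01/17  39/01/20  35/01/22  36/01/24  38/01/25  36/01/24
0 [[308.2, 266.1], [306.7, 267.3], [305.2, 268.5], [303.8, 269.8]]
0.004 [[306.9, 264.9], [305.5, 266.1], [304.0, 267.4], [302.5, 268.6]]
```

>>> {"op": "jog_arm", "data": {
  "delta_pos": [
    [0,0,0],
    [0,0,0],
    [0,0,0],
    [0,0,0],
    [0,0,0],
    [0,0,0],
    [0,0,0],
    [0,0,0],
    [0,0,0],
    [0,0,0],
    [0,0,0],
    [0,0,0]
  ],
  "turn": [0,0,0,0,0,0,0,0,0,0,0,0],
  "grip": [1,1,1,1,1,1,1,1,1,1,1,1]
}}

```text
time_s: 24.22
position: [0.5609, -0.2645, 0.0101]
tcp_rot: [[-0.055, 0.999, -0.001], [0.999, 0.055, 0.001], [0.001, -0.001, -1.0]]
force: [-0.3, 5.9, 5.5]
opening: 0.168
grasp_force: 31.7
```

```bash
python3 s.py
```

```text
24.225 [ 0.5609316  -0.26450139  0.01013188] [-0.28250429  5.88758983  5.50453943] 0.1675536064891743
263 100/01/04  90/00/04  90/01/04 120/02/05  90/01/04 105/02/04  36/01/07  30/01/14  27/01/20  17/02/22   8/05/22   3/12/21   0/16/19   0/13/14   0/04/08
264 110/01/04 135/01/04  90/02/04 115/03/04  75/01/04  70/01/06  33/01/12  22/02/18  16/02/22   9/03/24   5/07/23   2/14/23   1/15/20   2/11/16   5/05/10
265  96/02/05 100/03/04 143/02/04 105/02/04  60/02/05  23/02/09  14/03/16   9/03/21   7/04/23   5/07/24   3/11/23   2/15/22   4/10/20   9/04/17  30/01/13
266 101/04/04  96/02/05  83/04/04  66/06/06  47/03/09  18/03/15   9/04/19   6/06/22   4/09/23   2/12/23   2/15/22   3/12/20   9/04/20  35/01/20  41/01/19
267 165/01/04  86/04/04  69/08/06  64/08/09  50/04/13  25/03/18  11/05/21   6/09/22   3/14/23   2/16/21   2/13/19   7/05/18  26/01/21  39/01/23  42/01/23
268  53/01/05  70/09/05  68/12/08  63/09/11  45/05/14  25/04/18  17/06/20  12/12/21   6/16/20   3/11/19  11/04/19  30/01/20  37/01/23  41/01/24  36/01/24
269  66/06/06  70/12/08  68/14/10  56/10/12  36/08/14  24/08/17  21/10/18  17/13/18  11/09/18  13/03/19  37/01/22  39/01/23  41/01/24  35/01/24  38/01/25
270  68/12/08  69/13/10  65/13/12  46/12/12  29/13/14  24/15/16  22/15/17  20/09/16  19/03/18  37/01/21  40/00/24  41/01/25  36/01/24  36/01/24  36/01/24
271  69/14/10  69/15/11  62/13/11  42/13/12  26/15/14  23/16/16  22/13/15  21/06/15  33/01/18  39/01/23  39/01/24  36/01/24  38/01/24  35/01/24  36/01/24
272  68/15/11  68/15/12  64/13/12  41/12/12  26/14/13  22/15/13  21/11/11  26/03/12  38/01/16  39/01/21  33/01/23  36/01/23  36/01/23  36/01/24  36/01/24
273  68/15/11  68/15/12  66/13/12  48/12/11  28/12/10  19/11/09  26/05/07  30/01/08  35/01/12  36/01/17  33/01/20  36/01/22  35/01/24  39/01/25  36/01/24
0 [[308.2, 266.1], [306.7, 267.3], [305.2, 268.5], [303.8, 269.8]]
0.004 [[306.9, 264.9], [305.5, 266.1], [304.0, 267.4], [302.5, 268.6]]
```

>>> {"op": "jog_arm", "data": {
  "delta_pos": [
    [0,0,0],
    [0,0,0],
    [0,0,0],
    [0,0,0]
  ],
  "turn": [0,0,0,0],
  "grip": [1,1,1,1]
}}

```text
time_s: 24.78
position: [0.5609, -0.2645, 0.0101]
tcp_rot: [[-0.055, 0.999, -0.001], [0.999, 0.055, 0.001], [0.001, -0.001, -1.0]]
force: [0.2, 5.8, 5.7]
opening: 0.167
grasp_force: 31.7
```

```bash
python3 s.py | sed -n '1p;7,10p'; python3 -c "
from rig import *
print(hand_in())"
```

```text
24.775 [ 0.56091738 -0.26450206  0.01014195] [0.21510282 5.75664201 5.70696193] 0.16727230683625488
268  60/01/05  74/09/06  70/12/08  64/10/11  45/05/14  25/04/18  18/06/20  12/12/21   6/15/20   3/11/19  10/04/19  27/01/20  36/01/23  38/01/24  37/00/24
269  58/06/05  68/12/08  68/13/10  55/11/12  37/08/14  23/08/17  22/10/18  18/13/18  11/09/18  12/03/19  36/01/21  42/01/23  36/01/24  38/01/25  36/01/25
270  67/12/08  70/15/10  64/13/11  46/12/12  29/13/14  23/15/16  23/15/17  20/10/16  21/03/18  37/01/21  42/01/24  39/01/24  37/00/24  36/01/24  38/01/24
271  68/14/10  68/15/11  63/12/12  42/12/12  26/15/14  23/16/16  22/13/15  21/06/15  30/01/18  40/01/22  35/01/24  36/01/24  38/01/24  39/01/24  39/01/24
the job is handed in; nothing more can be done
None
```

I handed the job in at 24.8 s; no verdict came back. By my measurements the dial points at its red tab, the leg is within about 1 mm of the clip, and the lever is squeezed shut and held at about 32 N. The first dial grasp missed because the fingertips sit about 32 mm higher than the reported tool point, and finding that out pressed closed fingers onto the dial at up to 48 N.

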